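# Fetch the tube rack from the dry cabinet

### The job

Press the dry cabinet's handleless door in gently near its free edge until its catch lets go and it springs ajar, then swing it wide open, to square or further. Take the small test-tube rack out from under the cabinet's roof and stand it upright on the floor of the draining tray without letting it drop, leaving the door wide open and the beaker and the dish where they are.

Things in the scene. Friction and masses are not known exactly. Their poses are not given: they have to be found in the camera images.
- cab: Dry cabinet of clear acrylic with white edges on a grey base, fixed, 200 deep (x) x 304 wide (y) x 310 high. Origin: centre of its underside, on the bench; its x axis points from the door side to the back wall, z up; the open front of the carcass is the plane x = -100. Inner floor at z = 62 over a closed base; side walls 12, back wall 8, roof 12 thick (underside at z = 298, no overhang). Rack and beaker stand inside side by side, in either order.
- door_hinge (a point): Point on the vertical hinge line of the opaque white door, half-way up it (z = 180 of the cabinet), at x = -110, y = +152 of the cabinet. The hinge line lies in the door's inner face. Turns with the door: its x axis is normal to the door and points inwards, its y axis lies in the door and points from the free edge to the hinge. Low beside it a 12 mm spring plunger stands out of the carcass up to 6 when open.
- door_edge (a point): Point on the free vertical edge of the door, on its outer face, half-way up; when shut at x = -122, y = -152 of the cabinet. The door is a flat panel 304 wide, 12 thick, from z = 50 of the cabinet up to the top of the roof (z = 310), without handle; shut, its inner face stands 10 in front of the carcass.
- cab_door (a joint): Door angle (rad): 0 shut and caught, to 1.75; opens towards the robot (clockwise from above). A hidden catch holds it: pressed in about 5 mm near the free edge (joint -0.02; 3 to 6 N; firm stop at -0.035, 9 mm) it lets go, and as the finger backs off the door springs to about 0.5. Pulling cannot open it. Then it swings with slight drag, stays where left and no longer catches.
- rack_mid (a point): Centre (half-way up and along) of the loose white plastic test-tube rack: a closed block 120 long (its x axis) x 44 wide (y) x 80 high with a row of five dark round holes drawn on top, 130 to 250 g. It stands lengthwise in the cabinet, its near end about 5 to 20 behind the carcass front. It is gripped across its 44 mm width anywhere; the sides are flat from z = -30 to +40 of this point. It cannot be reached from straight above because of the roof.
- beaker_mid (a point): Centre (half-way up) of the loose glass beaker beside the rack in the cabinet, 68 in diameter, 95 high. Leave it standing where it is.
- tray: White draining tray, fixed, open at the top, 300 (x) x 190 (y) x 35 high, walls and floor 5 thick. Origin: centre of its underside. Room for the rack is on the -x side of the dish.
- dish_mid (a point): Centre (half-way up) of the loose dark-blue porcelain dish, 80 in diameter, 30 high, standing in the +x end of the tray, centre about 100 from the tray's centre. Leave it where it is.

How it is judged:
By the outcome, as a careful person would: the job done as asked, in the order asked, and still so for the second after the job is handed in, with the robot touching nothing.
It also fails if it takes over 64 s, if anything falls off the work surface, if the arm or the gripper's body presses on something with over 40 N, if the wrist force passes 120 N, or if a joint passes its speed limit or range.

### The arm

A 6-joint arm with a two-finger parallel gripper is mounted at the origin on the work surface. World frame = base frame: x ahead of the robot, y to its left, z up, the work surface at z = 0. Lengths are in m, angles in rad, forces in N, time in s.
With the tool pointing down it reaches from about 0.35 to 0.725 m from the base axis. Payload 6 kg.
Tool frame: the origin (TCP) lies where the fingers leave the gripper's body, on its centre line; the fingertips stand 73 mm ahead of it and the grasp point (between the pads) lies 54 mm ahead of it (robot.tcp_to_grasp is the distance from the TCP to the grasp point, in m); z points along the fingers, y is the line along which they close (so a half turn about z gives the same grasp; the last joint's range is limited). The gripper opens to 85 mm and grips with 20 to 120 N. Pads are 22 mm wide; open, the fingers measure 114 mm over their backs; the gripper's body (76 mm by 85 mm) begins 54 mm behind the grasp point. The pads swing forward as they close: fully open they stand 13 mm farther back than shut.
Start: joints at [-0.812, 0.04, 0.085, 0, -1.615, -0.334], TCP at [0.247, -0.547, 0.304] pointing down, gripper open.
Joint ranges: [-2.56, 2.56], [-1.29, 2.01], [-1.08, 1.49], [-3.29, 1.98], [-2.81, -0.18], [-2.99, 2.99]. Speed limits (rad/s): [2.57, 2.57, 3.01, 3.14, 3.14, 3.14].

### API

Orientations are given as a unit quaternion [w, x, y, z].
In Python, from workcell import robot gives the robot as it stands. The module is installed in compiled form; this text tells all that it offers.
- The arm moves only by the shell command python3 -m jog 'ROWS'. ROWS is JSON, a list of rows, each an object of numbers: "fingers": the closure, from 0 (fully open) to 1 (shut); "dx", "dy", "dz": the shift along the tool's x, y, z in mm; "rx", "ry", "rz": the turn, a rotation vector about the tool's x, y, z in rad. A call has 1 to 20 rows; each row shifts and turns the commanded pose from where the row before left it, along the tool's axes as they then stand; what a row does not reach is not made up. A row lasts 1/12 s, in which the tool goes at most 41.7 mm and 7.16 degrees, less where a joint would pass 70% of its speed; a pose out of reach is approached as far as the arm can. A call is refused whole if a number of a shift passes 41.7 or a number of a turn 0.125, either way. A call with a gripper value outside its range is refused whole. The fingers move at their own pace and stop on an object; the grip force is fixed at half the most. Time passes only in rows, so rows that do not move let the fingers close. It gives the time, the measured TCP pose, the force, the opening and the grip force at its end, in the units of the state.
- robot.state(): the state, without advancing time (a new reading comes with each control period).
- robot.capture(name): name is "scene" or "top" or "wrist"; returns the picture (480x640x3 uint8, red, green, blue); there is no depth.
- robot.calibration(name): a dict with "intrinsics" (3x3 intrinsics, pixels), "world_from_camera" (4x4, takes a point from camera to world coordinates). Camera axes: x right, y down, z forward; pixel columns grow to the right and rows downward; lengths in m; the calibration is good to about 2 mm. A picture is of the moment at which its call begins: read the wrist's pose just before it. calibration takes no time and is no camera call; for the wrist camera it gives the pose at the moment of the call.
- robot.sign_off(): hands the job in; it is judged then, once.
Trained networks look in the newest picture that a camera, given by its name, has taken for a name from the list of things; names that differ only in an ending like _2 or _b are one class to them, and where a whole thing is asked for, a point or a joint stands for the part that bears it (a point fixed in the world has none). Each returns a list of dicts, best first, with "score" (0 to 1); they miss things now and then, are a little off and sometimes report something else, mostly with a low value. They report only what shows in the picture. A call takes as long as a camera call.
- robot.search_frame(camera, thing): "rect" ([left, top, right, bottom] in pixels, round what is visible of it).
- robot.silhouettes(camera, thing): "mask" (480x640 bool, what is visible of it) and "rect" ([left, top, right, bottom] in pixels, round what is visible of it).
- robot.spot_point(camera, thing): "pixel" ([column, row] in pixels: a listed point, or the origin of a listed thing).
The state is a dict: "time": time; "joints": joint angles; "qvel": joint speeds; "effort": joint torques, N m; "eef_pos": TCP position; "ee_rot": TCP orientation; "wrist_force": force on the tool from outside, world axes, zero at the start; "ft_torque": the same for the moment, N m; "gripper_width": finger opening in m; "grip_force": force on a finger pad.
Only numpy, scipy, OpenCV 4.12 (cv2) and the standard library are available. Lean on these libraries where they do the work, as an engineer would, in place of code of your own. Each camera call takes 0.05 s, during which the arm holds its last target. There are 200 camera calls.

## Working session

There is one attempt and no reset: what is moved stays moved. The work goes in short steps, Python scripts to look and compute and a shell command to move; the robot and the scene stay as the last step left them, time stands still between calls to the robot, and variables do not carry over. Pictures are saved under pics/ and viewed, at most 12 in all, crops included, and the job is handed in when it is done.

```bash
mkdir -p pics
python3 - <<'E'
from workcell import robot
import cv2,numpy as np
s=robot.state();print({k:np.round(v,3).tolist() for k,v in s.items()})
for c in("scene","top"):
    im=robot.capture(c);cv2.imwrite(f"pics/{c}0.png",im[:,:,::-1])
    k=robot.calibration(c);print(c,np.round(k["intrinsics"],1).tolist(),np.round(k["world_from_camera"],4).tolist())
    for t in("cab","door_hinge","door_edge","rack_mid","beaker_mid","tray","dish_mid"):
        print(t,[(np.round(d["pixel"],1).tolist(),round(d["score"],2)) for d in robot.spot_point(c,t)[:2]])
E
```

```text
{'time': 0.0, 'joints': [-0.812, 0.041, 0.084, -0.0, -1.615, -0.334], 'qvel': [0.001, -0.0, -0.0, 0.001, -0.001, -0.0], 'effort': [-0.001, -36.821, 34.741, 6.932, -0.006, 0.0], 'eef_pos': [0.247, -0.546, 0.303], 'ee_rot': [-0.0, -0.211, 0.978, 0.001], 'wrist_force': [-0.255, -0.149, 0.046], 'ft_torque': [0.044, 0.087, 0.017], 'grip_force': 0.0, 'gripper_width': 0.086}
scene [[568.2, 0.0, 315.0], [0.0, 568.2, 231.7], [0.0, 0.0, 1.0]] [[0.7064, -0.6757, 0.2108, 0.4106], [-0.7078, -0.6725, 0.2164, -0.2723], [-0.0044, -0.302, -0.9533, 1.0766], [0.0, 0.0, 0.0, 1.0]]
cab [([311.2, 187.6], 0.73)]
door_hinge [([198.1, 142.5], 0.61)]
door_edge [([324.4, 259.1], 0.83)]
rack_mid [([321.5, 198.2], 0.57)]
beaker_mid [([274.1, 153.5], 0.54)]
tray []
dish_mid [([439.8, 336.1], 0.8)]
top [[572.1, 0.0, 326.4], [0.0, 572.1, 244.8], [0.0, 0.0, 1.0]] [[0.0028, -0.9857, 0.1686, 0.4416], [-1.0, -0.004, -0.0067, -0.0215], [0.0072, -0.1686, -0.9857, 1.2113], [0.0, 0.0, 0.0, 1.0]]
cab []
door_hinge [([206.4, 266.7], 0.95)]
door_edge [([370.8, 259.2], 0.63)]
rack_mid []
beaker_mid []
tray [([455.6, 282.8], 0.69)]
dish_mid [([470.5, 238.7], 0.62)]
```

View pics/scene0.png

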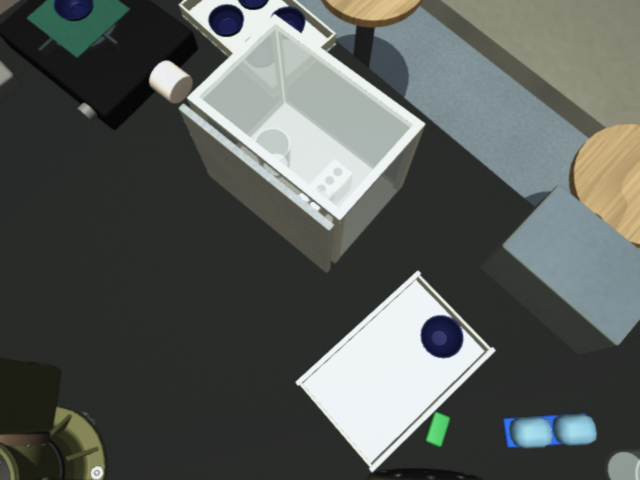

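View pics/top0.png

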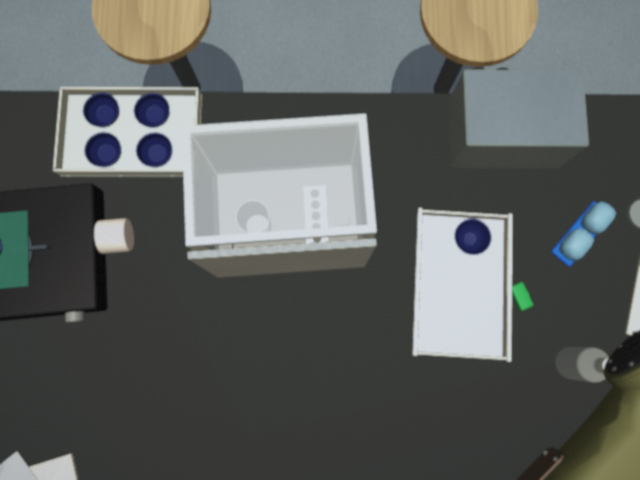

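The scene view shows the shut cabinet, with the door's free edge at about (330,265), the beaker at (274,145), the rack at (335,180) and the tray with the dish at (441,336). In the top view the roof corners are (187,244), (376,237), (366,115) and (188,126), the rack's holes run from (315,193) to (316,228), and the tray corners are (420,210), (511,213), (511,360) and (414,355).

```bash
cat > h.py <<'E'
from workcell import robot
import numpy as np,cv2
def bp(c,px,z):
    k=robot.calibration(c);K=k["intrinsics"];T=np.array(k["world_from_camera"])
    d=T[:3,:3]@np.linalg.solve(K,[px[0],px[1],1]);o=T[:3,3]
    return o+d*(z-o[2])/d[2]
def pj(c,P):
    k=robot.calibration(c);T=np.linalg.inv(k["world_from_camera"]);p=k["intrinsics"]@(T[:3,:3]@np.array(P)+T[:3,3])
    return p[:2]/p[2]
E
python3 - <<'E'
from h import *
def show(n,c,pts,z):
    print(n,c,[np.round(bp(c,p,z)*1000).astype(int)[:2].tolist() for p in pts])
show("roof FL FR BR BL","top",[(187,244),(376,236),(366,115),(188,126)],.31)
show("roof FL FR BR BL","scene",[(187,102),(337,217),(424,124),(277,22)],.31)
show("door top outer L,R","top",[(189,258),(376,246)],.31)
show("door top outer L,R","scene",[(181,108),(330,228)],.31)
show("holes","top",[(315,193),(315,204),(315,216),(316,228)],.142)
show("rackfar corners","top",[(305,187),(326,187)],.142)
show("holes","scene",[(342,168),(330,180),(321,190)],.142)
show("tray","top",[(420,210),(511,213),(511,360),(414,356)],.035)
show("tray","scene",[(418,273),(493,350),(372,469),(299,381)],.035)
for c in("scene","top"):
  for t in ("rack_mid","beaker_mid","dish_mid"):
    z={"rack_mid":.102,"beaker_mid":.11,"dish_mid":.02}[t]
    robot.capture(c)
    for d in robot.silhouettes(c,t)[:1]:
        print(t,c,d["score"],d["rect"]); show(t,c,[((d["rect"][0]+d["rect"][2])/2,(d["rect"][1]+d["rect"][3])/2)],z)
E
```

```text
roof FL FR BR BL top [[596, 195], [610, -107], [815, -93], [794, 202]]
roof FL FR BR BL scene [[589, 187], [618, -105], [816, -94], [787, 194]]
door top outer L,R top [[574, 191], [594, -107]]
door top outer L,R scene [[576, 186], [599, -109]]
holes top [[726, -6], [704, -7], [680, -7], [657, -9]]
rackfar corners top [[737, 13], [738, -28]]
holes scene [[736, -10], [704, -11], [680, -13]]
tray top [[718, -227], [713, -419], [408, -403], [416, -207]]
tray scene [[720, -230], [709, -421], [410, -403], [424, -212]]
rack_mid scene 0.62 [179.2, 18.3, 424.6, 272.8]
rack_mid scene [[730, 87]]
beaker_mid scene 0.47 [261.9, 161.9, 279.7, 175.4]
beaker_mid scene [[653, 92]]
dish_mid scene 0.8 [417.8, 314.0, 463.0, 358.5]
dish_mid scene [[664, -339]]
dish_mid top 0.79 [454.6, 219.8, 490.7, 257.7]
dish_mid top [[660, -340]]
```

```bash
python3 -m jog '[{"rz":0.118,"fingers":1},{"rz":0.118,"fingers":1},{"rz":0.118,"fingers":1},{"dx":-20,"dy":26.5,"dz":-2,"fingers":1},{"dx":-20,"dy":26.5,"dz":-2,"fingers":1},{"dx":-20,"dy":26.5,"dz":-2,"fingers":1},{"dx":-20,"dy":26.5,"dz":-2,"fingers":1},{"dx":-20,"dy":26.5,"dz":-2,"fingers":1},{"dx":-20,"dy":26.5,"dz":-2,"fingers":1},{"dx":-20,"dy":26.5,"dz":-2,"fingers":1},{"dx":-20,"dy":26.5,"dz":-2,"fingers":1},{"dx":-20,"dy":26.5,"dz":-2,"fingers":1},{"dx":-20,"dy":26.5,"dz":-2,"fingers":1},{"dx":-20,"dy":26.5,"dz":-2,"fingers":1},{"dx":-20,"dy":26.5,"dz":-2,"fingers":1},{"dx":-20,"dy":26.5,"dz":-2,"fingers":1},{"dx":-20,"dy":26.5,"dz":-2,"fingers":1}]'
python3 - <<'E'
from h import *
s=robot.state();print({k:np.round(s[k],3).tolist() for k in("joints","eef_pos","ee_rot","wrist_force")})
# Kabsch, cab and tray
def fit(loc,obs):
    loc=np.array(loc,float);A=loc-loc.mean(0);o=np.array(obs,float);B=o-o.mean(0)
    th=np.arctan2((A[:,0]*B[:,1]-A[:,1]*B[:,0]).sum(),(A*B).sum());c,q=np.cos(th),np.sin(th)
    return th,o.mean(0)-np.array([[c,-q],[q,c]])@loc.mean(0)
L=[(-100,152),(-100,-152),(100,-152),(100,152)]
print("cab",fit(L*2,[[596,195],[610,-107],[815,-93],[794,202],[589,187],[618,-105],[816,-94],[787,194]]))
L=[(150,95),(150,-95),(-150,-95),(-150,95)]
print("tray",fit(L*2,[[718,-227],[713,-419],[408,-403],[416,-207],[720,-230],[709,-421],[410,-403],[424,-212]]))
cv2.imwrite("pics/s1.png",robot.capture("scene")[:,:,::-1])
E
```

```text
{'joints': [-0.812, 0.04, 0.085, 0.0, -1.615, -0.334], 'eef_pos': [0.247, -0.547, 0.304], 'ee_rot': [-0.0, -0.211, 0.978, 0.0], 'wrist_force': [0.123, 0.334, -0.804]}
cab (np.float64(0.06957731139089236), array([703.125,  47.375]))
tray (np.float64(-0.05679425171655542), array([ 564.75, -315.25]))$[0]: bad value
```

View pics/s1.png

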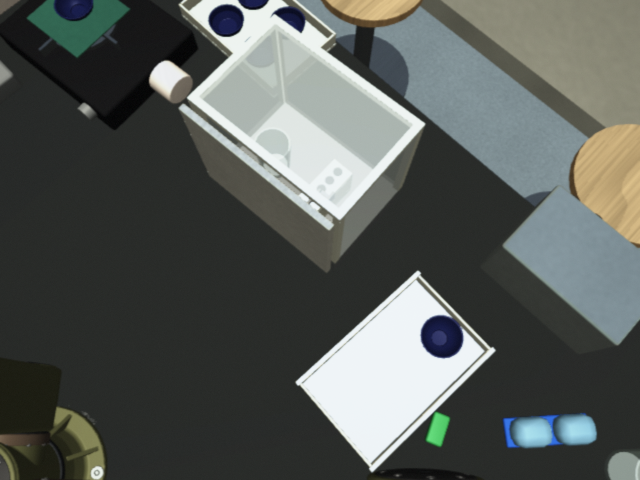

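The picture is unchanged because the call was refused. I'll test the row format on a small row.

```bash
python3 -m jog '[{"fingers":1.0,"dx":0,"dy":0,"dz":0,"rx":0,"ry":0,"rz":0.118}]'; python3 -m jog '[{"fingers":1,"rz":0.118}]';python3 -m jog '[{"rz":0.118,"dx":0,"dy":0,"dz":0,"rx":0,"ry":0}]'
```

```text
time: 1.53
eef_pos: [0.2473, -0.5467, 0.3038]
ee_rot: [-0.0, -0.153, 0.988, 0.0]
wrist_force: [0.4, -0.5, 0.1]
gripper_width: 0.0756
grip_force: 0.0$[0]: bad value
$[0]: bad value
```

```bash
python3 -m jog '[{"fingers":1,"dx":0,"dy":0,"dz":-10,"rx":0,"ry":0,"rz":0.118},{"fingers":1,"dx":0,"dy":0,"dz":-14,"rx":0,"ry":0,"rz":0.118},{"fingers":1,"dx":-23,"dy":31,"dz":0,"rx":0,"ry":0,"rz":0},{"fingers":1,"dx":-23,"dy":31,"dz":0,"rx":0,"ry":0,"rz":0},{"fingers":1,"dx":-23,"dy":31,"dz":0,"rx":0,"ry":0,"rz":0},{"fingers":1,"dx":-23,"dy":31,"dz":0,"rx":0,"ry":0,"rz":0},{"fingers":1,"dx":-23,"dy":31,"dz":0,"rx":0,"ry":0,"rz":0},{"fingers":1,"dx":-23,"dy":31,"dz":0,"rx":0,"ry":0,"rz":0},{"fingers":1,"dx":-23,"dy":31,"dz":0,"rx":0,"ry":0,"rz":0},{"fingers":1,"dx":-23,"dy":31,"dz":0,"rx":0,"ry":0,"rz":0},{"fingers":1,"dx":-23,"dy":31,"dz":0,"rx":0,"ry":0,"rz":0},{"fingers":1,"dx":-23,"dy":31,"dz":0,"rx":0,"ry":0,"rz":0},{"fingers":1,"dx":-23,"dy":31,"dz":0,"rx":0,"ry":0,"rz":0},{"fingers":1,"dx":-23,"dy":31,"dz":0,"rx":0,"ry":0,"rz":0},{"fingers":1,"dx":-23,"dy":31,"dz":0,"rx":0,"ry":0,"rz":0},{"fingers":1,"dx":0,"dy":0,"dz":0,"rx":0,"ry":0,"rz":0}]'
python3 - <<'E'
from h import *
s=robot.state();print({k:np.round(s[k],3).tolist() for k in("joints","eef_pos","ee_rot","wrist_force")})
cv2.imwrite("pics/s2.png",robot.capture("scene")[:,:,::-1])
E
```

```text
time: 2.87
eef_pos: [0.5193, -0.1188, 0.3266]
ee_rot: [-0.001, -0.038, 0.999, 0.001]
wrist_force: [-1.5, -1.1, -0.4]
gripper_width: -0.0004
grip_force: 0.0
{'joints': [0.152, -0.134, -0.042, -0.001, -1.664, -1.647], 'eef_pos': [0.519, -0.119, 0.327], 'ee_rot': [-0.001, -0.038, 0.999, 0.001], 'wrist_force': [-1.484, -1.084, -0.4]}
```

View pics/s2.png

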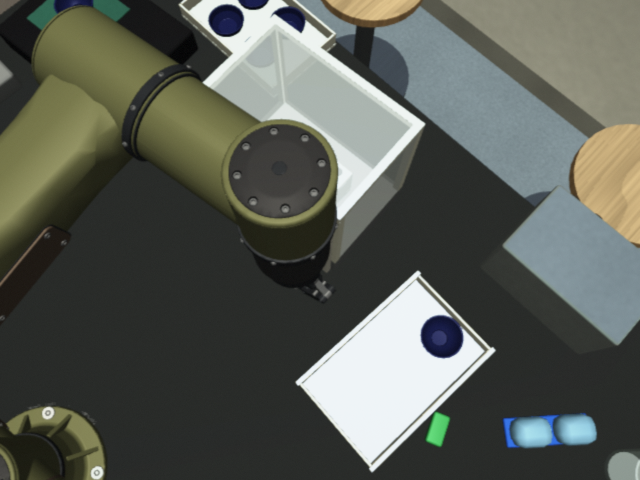

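The gripper is just in front of the door's free edge, near (320,290). Approaching to press.

```bash
python3 -m jog '[{"fingers":1,"dx":-16,"dy":9,"dz":0,"rx":0,"ry":0,"rz":0},{"fingers":1,"dx":-16,"dy":9,"dz":0,"rx":0,"ry":0,"rz":0},{"fingers":1,"dx":-10,"dy":0,"dz":0,"rx":0,"ry":0,"rz":0},{"fingers":1,"dx":-6,"dy":0,"dz":0,"rx":0,"ry":0,"rz":0},{"fingers":1,"dx":0,"dy":0,"dz":0,"rx":0,"ry":0,"rz":0},{"fingers":1,"dx":0,"dy":0,"dz":0,"rx":0,"ry":0,"rz":0}]'
python3 - <<'E'
from h import *
for z in(.4,.5,.55,.6,.65):print(z,[np.round(bp("scene",p,z)[:2],3).tolist() for p in((280,170),(80,40),(10,200))])
E
```

```text
time: 3.42
eef_pos: [0.5634, -0.1028, 0.3278]
ee_rot: [-0.0, -0.035, 0.999, -0.0]
wrist_force: [-0.1, 0.1, -0.1]
gripper_width: 0.0003
grip_force: 0.0
0.4 [[0.588, -0.027], [0.527, 0.314], [0.316, 0.187]]
0.5 [[0.561, -0.064], [0.51, 0.227], [0.33, 0.119]]
0.55 [[0.548, -0.082], [0.502, 0.184], [0.337, 0.085]]
0.6 [[0.535, -0.1], [0.493, 0.141], [0.344, 0.051]]
0.65 [[0.522, -0.118], [0.484, 0.097], [0.351, 0.017]]
```

```bash
python3 -m jog '[{"fingers":1,"dx":-6,"dy":0,"dz":0,"rx":0,"ry":0,"rz":0},{"fingers":1,"dx":-4,"dy":0,"dz":0,"rx":0,"ry":0,"rz":0},{"fingers":1,"dx":0,"dy":0,"dz":0,"rx":0,"ry":0,"rz":0},{"fingers":1,"dx":0,"dy":0,"dz":0,"rx":0,"ry":0,"rz":0}]'; for i in 1 2 3; do python3 -m jog '[{"fingers":1,"dx":-2.5,"dy":0,"dz":0,"rx":0,"ry":0,"rz":0},{"fingers":1,"dx":0,"dy":0,"dz":0,"rx":0,"ry":0,"rz":0}]' | egrep 'pos|wrist'; done
```

```text
time: 3.75
eef_pos: [0.5736, -0.1016, 0.3278]
ee_rot: [-0.0, -0.035, 0.999, 0.0]
wrist_force: [0.8, -0.1, -0.0]
gripper_width: 0.0002
grip_force: 0.0
eef_pos: [0.5762, -0.1013, 0.3279]
wrist_force: [0.5, 0.2, -0.1]
eef_pos: [0.5788, -0.1011, 0.3278]
wrist_force: [0.3, 0.0, -0.4]
eef_pos: [0.5814, -0.1009, 0.3277]
wrist_force: [-0.4, -0.2, -0.1]
```

```bash
for i in 1 2 3 4; do python3 -m jog '[{"fingers":1,"dx":-2,"dy":0,"dz":0,"rx":0,"ry":0,"rz":0},{"fingers":1,"dx":0,"dy":0,"dz":0,"rx":0,"ry":0,"rz":0}]' | egrep 'pos|wrist'; done
```

```text
eef_pos: [0.583, -0.1008, 0.3277]
wrist_force: [-1.5, -0.1, 0.6]
eef_pos: [0.585, -0.1007, 0.3277]
wrist_force: [-3.4, -1.1, -0.5]
eef_pos: [0.5871, -0.1006, 0.3277]
wrist_force: [-3.7, -0.8, -0.1]
eef_pos: [0.5892, -0.1004, 0.3277]
wrist_force: [-2.7, -0.2, -0.6]
```

```bash
python3 -m jog '[{"fingers":1,"dx":-1,"dy":0,"dz":0,"rx":0,"ry":0,"rz":0},{"fingers":1,"dx":0,"dy":0,"dz":0,"rx":0,"ry":0,"rz":0}]' | egrep 'pos|wrist';  python3 -m jog '[{"fingers":1,"dx":10,"dy":0,"dz":0,"rx":0,"ry":0,"rz":0},{"fingers":1,"dx":25,"dy":0,"dz":0,"rx":0,"ry":0,"rz":0},{"fingers":1,"dx":30,"dy":-25,"dz":0,"rx":0,"ry":0,"rz":0},{"fingers":1,"dx":30,"dy":-25,"dz":0,"rx":0,"ry":0,"rz":0},{"fingers":1,"dx":0,"dy":-40,"dz":0,"rx":0,"ry":0,"rz":0},{"fingers":1,"dx":0,"dy":-40,"dz":0,"rx":0,"ry":0,"rz":0},{"fingers":1,"dx":0,"dy":-20,"dz":0,"rx":0,"ry":0,"rz":0},{"fingers":1,"dx":0,"dy":0,"dz":0,"rx":0,"ry":0,"rz":0},{"fingers":1,"dx":0,"dy":0,"dz":0,"rx":0,"ry":0,"rz":0}]'
python3 - <<'E'
from h import *
for c in("scene","top"):
    cv2.imwrite(f"pics/{c}3.png",robot.capture(c)[:,:,::-1])
    for t in("door_hinge","door_edge"): print(c,t,[(np.round(d["pixel"],1).tolist(),round(d["score"],2),np.round(bp(c,d["pixel"],.18),3)) for d in robot.spot_point(c,t)[:2]])
E
```

```text
eef_pos: [0.5901, -0.1004, 0.3278]
wrist_force: [-3.4, -1.1, -0.4]
time: 5.83
eef_pos: [0.5062, -0.2575, 0.3276]
ee_rot: [0.0, -0.034, 0.999, 0.0]
wrist_force: [-0.1, 0.1, 0.2]
gripper_width: -0.0
grip_force: 0.0
scene door_hinge []
scene door_edge [([233.2, 309.2], 0.69, array([ 0.426, -0.068,  0.18 ]))]
top door_hinge [([204.8, 262.4], 0.83, array([0.585, 0.192, 0.18 ]))]
top door_edge []
```

View pics/scene3.png

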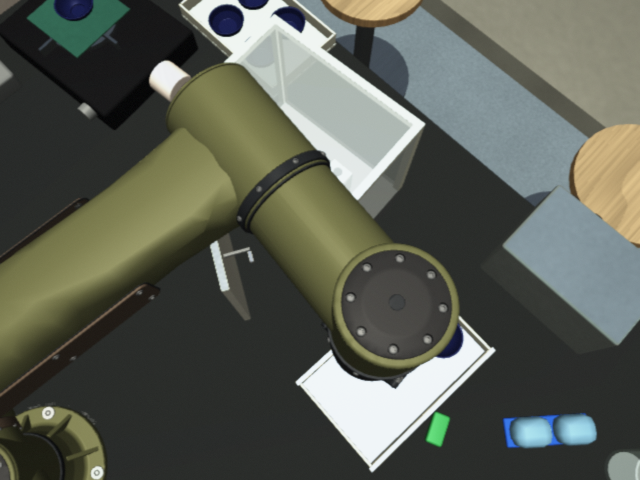

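The door has sprung ajar, with its edge near (230,300), about 0.55 rad. Next I go in behind it and sweep it open.

```bash
python3 -m jog '[{"fingers":1,"dx":-34,"dy":20,"dz":0,"rx":0,"ry":0,"rz":0},{"fingers":1,"dx":-34,"dy":20,"dz":0,"rx":0,"ry":0,"rz":0},{"fingers":1,"dx":0,"dy":40,"dz":0,"rx":0,"ry":0,"rz":0},{"fingers":1,"dx":0,"dy":40,"dz":0,"rx":0,"ry":0,"rz":0},{"fingers":1,"dx":0,"dy":40,"dz":0,"rx":0,"ry":0,"rz":0},{"fingers":1,"dx":0,"dy":40,"dz":0,"rx":0,"ry":0,"rz":0},{"fingers":1,"dx":0,"dy":40,"dz":0,"rx":0,"ry":0,"rz":0},{"fingers":1,"dx":0,"dy":0,"dz":0,"rx":0,"ry":0,"rz":0}]'; python3 -m jog '[{"fingers":1,"dx":20,"dy":9,"dz":0,"rx":0,"ry":0,"rz":0},{"fingers":1,"dx":20,"dy":9,"dz":0,"rx":0,"ry":0,"rz":0},{"fingers":1,"dx":20,"dy":10,"dz":0,"rx":0,"ry":0,"rz":0},{"fingers":1,"dx":16,"dy":12,"dz":0,"rx":0,"ry":0,"rz":0},{"fingers":1,"dx":16,"dy":12,"dz":0,"rx":0,"ry":0,"rz":0},{"fingers":1,"dx":15,"dy":13,"dz":0,"rx":0,"ry":0,"rz":0},{"fingers":1,"dx":12,"dy":16,"dz":0,"rx":0,"ry":0,"rz":0},{"fingers":1,"dx":11,"dy":17,"dz":0,"rx":0,"ry":0,"rz":0},{"fingers":1,"dx":10,"dy":17,"dz":0,"rx":0,"ry":0,"rz":0},{"fingers":1,"dx":7,"dy":19,"dz":0,"rx":0,"ry":0,"rz":0},{"fingers":1,"dx":6,"dy":19,"dz":0,"rx":0,"ry":0,"rz":0},{"fingers":1,"dx":5,"dy":19,"dz":0,"rx":0,"ry":0,"rz":0},{"fingers":1,"dx":1,"dy":14,"dz":0,"rx":0,"ry":0,"rz":0},{"fingers":1,"dx":0,"dy":10,"dz":0,"rx":0,"ry":0,"rz":0},{"fingers":1,"dx":0,"dy":8,"dz":0,"rx":0,"ry":0,"rz":0},{"fingers":1,"dx":0,"dy":0,"dz":0,"rx":0,"ry":0,"rz":0},{"fingers":1,"dx":0,"dy":0,"dz":0,"rx":0,"ry":0,"rz":0}]'
```

```text
time: 6.8
eef_pos: [0.5563, -0.0062, 0.3279]
ee_rot: [0.0, -0.039, 0.999, 0.001]
wrist_force: [0.1, -1.6, 0.2]
gripper_width: -0.0001
grip_force: 0.0
time: 8.22
eef_pos: [0.3843, 0.1787, 0.3297]
ee_rot: [0.001, -0.035, 0.999, -0.001]
wrist_force: [1.8, -6.9, 5.7]
gripper_width: -0.0003
grip_force: 0.0
```

```bash
python3 -m jog '[{"fingers":1,"dx":0,"dy":-30,"dz":0,"rx":0,"ry":0,"rz":0},{"fingers":0.25,"dx":-18,"dy":-30,"dz":0,"rx":0,"ry":0,"rz":0},{"fingers":0.25,"dx":-18,"dy":-30,"dz":0,"rx":0,"ry":0,"rz":0},{"fingers":0.25,"dx":-18,"dy":-30,"dz":0,"rx":0,"ry":0,"rz":0},{"fingers":0.25,"dx":-18,"dy":-30,"dz":0,"rx":0,"ry":0,"rz":0},{"fingers":0.25,"dx":-18,"dy":-30,"dz":0,"rx":0,"ry":0,"rz":0},{"fingers":0.25,"dx":-18,"dy":-27,"dz":0,"rx":0,"ry":0,"rz":0},{"fingers":0.25,"dx":0,"dy":0,"dz":0,"rx":0,"ry":-0.116,"rz":0},{"fingers":0.25,"dx":0,"dy":0,"dz":0,"rx":0,"ry":-0.116,"rz":0},{"fingers":0.25,"dx":0,"dy":0,"dz":0,"rx":0,"ry":-0.116,"rz":0},{"fingers":0.25,"dx":0,"dy":0,"dz":0,"rx":0,"ry":-0.116,"rz":0},{"fingers":0.25,"dx":0,"dy":0,"dz":0,"rx":0,"ry":-0.116,"rz":0},{"fingers":0.25,"dx":0,"dy":0,"dz":0,"rx":0,"ry":-0.116,"rz":0},{"fingers":0.25,"dx":0,"dy":0,"dz":0,"rx":0,"ry":0,"rz":0},{"fingers":0.25,"dx":0,"dy":0,"dz":0,"rx":0,"ry":0,"rz":0}]'
python3 - <<'E'
from h import *
from scipy.spatial.transform import Rotation as R
s=robot.state();print({k:np.round(s[k],3).tolist() for k in("joints","eef_pos","wrist_force")})
print(np.round(R.from_quat(np.r_[s["ee_rot"][1:],s["ee_rot"][0]]).as_matrix(),3).tolist())
a=robot.capture("scene");b=robot.capture("wrist")
cv2.imwrite("pics/s4.png",np.hstack([cv2.resize(a,(400,300)),cv2.resize(b,(400,300))])[:,:,::-1])
k=robot.calibration("wrist");print(np.round(k["intrinsics"],1).tolist(),np.round(k["world_from_camera"],4).tolist())
cv2.imwrite("pics/w4.png",b[:,:,::-1])
for t in("rack_mid","beaker_mid","door_edge"): print(t,[(np.round(d["pixel"],1).tolist(),round(d["score"],2)) for d in robot.spot_point("wrist",t)[:2]])
E
```

```text
time: 9.47
eef_pos: [0.5051, -0.0194, 0.3267]
ee_rot: [0.34, -0.034, 0.94, 0.012]
wrist_force: [-0.2, -0.4, 0.8]
gripper_width: 0.064
grip_force: 0.0
{'joints': [0.501, -0.751, -0.698, 0.322, -1.0, -2.087], 'eef_pos': [0.505, -0.019, 0.327], 'wrist_force': [-0.205, -0.397, 0.845]}
[[-0.767, -0.071, 0.638], [-0.055, 0.997, 0.045], [-0.64, -0.0, -0.769]]
[[379.5, 0.0, 314.7], [0.0, 379.5, 243.1], [0.0, 0.0, 1.0]] [[-0.0709, 0.5578, 0.8269, 0.4079], [0.9975, 0.0387, 0.0595, -0.027], [0.0012, 0.8291, -0.5592, 0.3379], [0.0, 0.0, 0.0, 1.0]]
rack_mid []
beaker_mid [([434.2, 210.9], 0.72)]
door_edge []
```

View pics/s4.png

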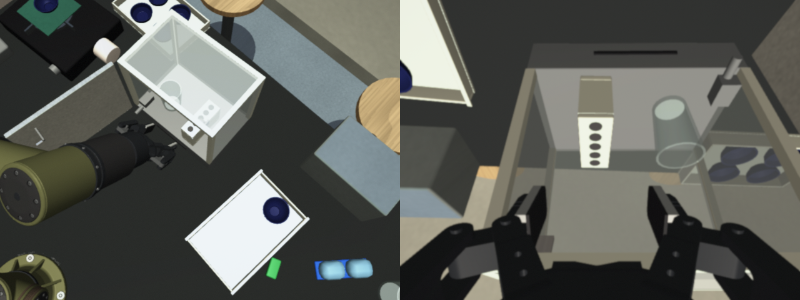

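The door stands wide open at (0,140)-(120,62). The rack's holes and near end, and the beaker, show in the wrist view, which is upside down. Before going in I'll work out the arm's clearance from door and roof.

```bash
cat > clr.py <<'E'
from h import *
from scipy.optimize import least_squares
A2,A3,D1,LA,L=.405,.551,.147,.196,.273
yaw=.0696;C=np.array([.7031,.0474]);Rz=np.array([[np.cos(yaw),-np.sin(yaw)],[np.sin(yaw),np.cos(yaw)]])
def w2c(P):P=np.array(P,float);return np.r_[Rz.T@(P[:2]-C),P[2]]
def c2w(P):P=np.array(P,float);return np.r_[Rz@P[:2]+C,P[2]]
def chain(q):
    j1,j2,j3,j4=q;p=j2-j3
    e=np.array([np.cos(j1),np.sin(j1),0]);n=np.array([-e[1],e[0],0]);k=np.array([0,0,1.])
    E=A2*np.sin(j2)*e+(D1+A2*np.cos(j2))*k;f=np.cos(p)*e-np.sin(p)*k;u=np.cos(p)*k+np.sin(p)*e
    F=E+A3*f;a=-np.cos(j4)*n+np.sin(j4)*u
    return E,F,a,F+LA*a
def ik(T,z,q0):
    W=T-L*z
    g=lambda q:np.r_[chain(q)[3]-W,chain(q)[2]@z*.3]
    r=least_squares(g,q0);return r.x,np.abs(r.fun).max()
def samp(A,B):return A+np.linspace(0,1,60)[:,None]*(B-A)
def boxd(P,lo,hi):return np.linalg.norm(P-np.clip(P,lo,hi),axis=-1).min()
def clear(T,z,q0,ang):
    q,err=ik(T,z,q0);E,F,a,W=chain(q)
    caps=[("fore",samp(E,F),.065),("wrist",samp(F-.07*a,W),.06),("tool",samp(W-.07*z,T),.05)]
    h=np.array([-.110,.152,0]);out={}
    for n,S,r in caps:
        c=np.array([w2c(p) for p in S])
        d=c-h;s,co=np.sin(ang),np.cos(ang)
        dl=np.c_[d[:,0]*co-d[:,1]*s,-d[:,0]*s-d[:,1]*co,c[:,2]] # inward normal, along door
        out[n]=tuple(round(1000*(x-r)) for x in(boxd(dl,[-.012,0,.05],[0,.304,.31]),boxd(c,[-.1,-.152,.298],[.1,.152,.31])))
    return out,np.round(q,2),round(err,4),np.round(1000*w2c(F)),np.round(1000*w2c(W))
E
python3 - <<'E'
from clr import *
q=[.501,-.751,-.698,.322]
print(chain(q)[3],np.array([.505,-.019,.327])-L*np.array([.638,.045,-.769]))
print(w2c([.505,-.019,.327]))
for th in(28,32,36,40,45):
  for psi in(0,.2):
   t=np.radians(th);z=np.r_[Rz@np.array([np.sin(t)*np.cos(psi),np.sin(t)*np.sin(psi)]),-np.cos(t)]
   T=c2w([-.065,-.054,.118])-.054*z
   for ang in(1.65,):print(th,psi,*clear(T,z,q,ang))
E
```

```text
[ 0.32662791 -0.033116    0.53418704] [ 0.330826 -0.031285  0.536937]
[-0.20223809 -0.05246261  0.327     ]
28 0 {'fore': (8, 130), 'wrist': (-10, 93), 'tool': (156, 4)} [ 0.36 -0.21 -0.53  0.19] 0.0 [-285.  127.  372.] [-219.  -54.  407.]
28 0.2 {'fore': (44, 121), 'wrist': (32, 91), 'tool': (162, 2)} [ 0.3  -0.19 -0.45  0.02] 0.0 [-261.  106.  403.] [-215.  -84.  407.]
32 0 {'fore': (-5, 148), 'wrist': (-35, 102), 'tool': (156, 16)} [ 0.37 -0.26 -0.61  0.24] 0.0 [-310.  123.  351.] [-238.  -54.  395.]
32 0.2 {'fore': (37, 133), 'wrist': (19, 100), 'tool': (162, 14)} [ 0.3  -0.24 -0.51  0.03] 0.0 [-281.  102.  390.] [-235.  -88.  395.]
36 0 {'fore': (-10, 170), 'wrist': (-60, 113), 'tool': (156, 28)} [ 0.37 -0.31 -0.69  0.31] 0.0 [-334.  117.  326.] [-257.  -54.  383.]
36 0.2 {'fore': (31, 146), 'wrist': (4, 110), 'tool': (163, 26)} [ 0.3  -0.28 -0.57  0.03] 0.0 [-301.   98.  376.] [-253.  -92.  383.]
40 0 {'fore': (-2, 194), 'wrist': (-52, 125), 'tool': (156, 39)} [ 0.37 -0.35 -0.78  0.41] 0.0 [-359.  108.  298.] [-275.  -54.  368.]
40 0.2 {'fore': (25, 160), 'wrist': (-12, 121), 'tool': (163, 37)} [ 0.3  -0.32 -0.64  0.04] 0.0 [-319.   94.  360.] [-271.  -96.  368.]
45 0 {'fore': (19, 229), 'wrist': (-23, 140), 'tool': (156, 53)} [ 0.34 -0.4  -0.9   0.58] 0.0 [-390.   90.  255.] [-296.  -54.  349.]
45 0.2 {'fore': (21, 178), 'wrist': (-32, 136), 'tool': (164, 51)} [ 0.31 -0.36 -0.71  0.06] 0.0 [-341.   89.  338.] [-292. -100.  349.]
```

View pics/w4.png

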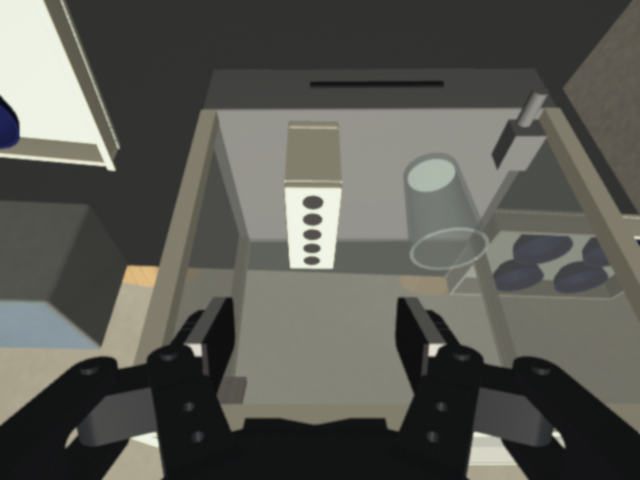

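The wrist view shows the rack's top near corners at (285,186) and (341,188), its far top corners at (290,268) and (333,268), and the beaker at (440,205), well to the side. Computing the rack pose and yaw.

Run:
```python
from clr import *
import clr
for n,pts,z in(("near top",[(285,186),(341,188)],.142),("far top",[(290,268),(333,268)],.142),("holes",[(313,202),(313,219),(312,235),(312,248),(312,261)],.142),("near bot",[(288,122),(339,122)],.062),("beaker top",[(411,248),(489,247),(450,268),(450,229)],.157)):
    print(n,[np.round(1000*w2c(bp("wrist",p,z))[:2]).tolist() for p in pts])
q=[.37,-.26,-.61,.24]
for th in(28,30,32,35):
  for psi in(0,.05,.1):
   t=np.radians(th);z=np.r_[Rz@np.array([np.sin(t)*np.cos(psi),np.sin(t)*np.sin(psi)]),-np.cos(t)]
   T=c2w([-.065,-.054,.118])-.054*z
   o=[clear(T,z,q,a) for a in(1.65,1.73)];print(th,psi,o[0][0],o[1][0])
```

```text
near top [[-86.0, -75.0], [-84.0, -33.0]]
far top [[36.0, -78.0], [36.0, -34.0]]
holes [[-68.0, -54.0], [-46.0, -54.0], [-23.0, -55.0], [-1.0, -56.0], [22.0, -56.0]]
near bot [[-82.0, -77.0], [-82.0, -32.0]]
beaker top [[-24.0, 30.0], [-26.0, 98.0], [10.0, 74.0], [-52.0, 56.0]]
28 0 {'fore': (8, 130), 'wrist': (-10, 93), 'tool': (156, 4)} {'fore': (16, 130), 'wrist': (-11, 93), 'tool': (156, 4)}
28 0.05 {'fore': (16, 127), 'wrist': (0, 93), 'tool': (158, 4)} {'fore': (24, 127), 'wrist': (-1, 93), 'tool': (158, 4)}
28 0.1 {'fore': (25, 125), 'wrist': (10, 92), 'tool': (159, 3)} {'fore': (33, 125), 'wrist': (10, 92), 'tool': (159, 3)}
30 0 {'fore': (1, 139), 'wrist': (-22, 98), 'tool': (156, 10)} {'fore': (11, 139), 'wrist': (-23, 98), 'tool': (156, 10)}
30 0.05 {'fore': (10, 136), 'wrist': (-11, 97), 'tool': (158, 10)} {'fore': (20, 136), 'wrist': (-11, 97), 'tool': (158, 10)}
30 0.1 {'fore': (20, 133), 'wrist': (1, 97), 'tool': (159, 9)} {'fore': (29, 133), 'wrist': (1, 97), 'tool': (159, 9)}
32 0 {'fore': (-5, 148), 'wrist': (-35, 102), 'tool': (156, 16)} {'fore': (8, 148), 'wrist': (-35, 102), 'tool': (156, 16)}
32 0.05 {'fore': (5, 145), 'wrist': (-22, 102), 'tool': (158, 16)} {'fore': (16, 145), 'wrist': (-22, 102), 'tool': (158, 16)}
32 0.1 {'fore': (15, 141), 'wrist': (-9, 102), 'tool': (160, 15)} {'fore': (25, 141), 'wrist': (-9, 102), 'tool': (160, 15)}
35 0 {'fore': (-10, 164), 'wrist': (-56, 110), 'tool': (156, 25)} {'fore': (6, 164), 'wrist': (-49, 110), 'tool': (156, 25)}
35 0.05 {'fore': (-2, 159), 'wrist': (-41, 110), 'tool': (158, 25)} {'fore': (13, 159), 'wrist': (-38, 110), 'tool': (158, 25)}
35 0.1 {'fore': (8, 153), 'wrist': (-25, 110), 'tool': (160, 24)} {'fore': (21, 153), 'wrist': (-23, 110), 'tool': (160, 24)}
```

```bash
python3 - <<'E'
from clr import *
q=[.37,-.26,-.61,.24];t=np.radians(30);psi=.12
z=np.r_[Rz@np.array([np.sin(t)*np.cos(psi),np.sin(t)*np.sin(psi)]),-np.cos(t)]
for P in([-.202,-.053,.327],[-.202,-.053,.25],[-.202,-.053,.166],[-.15,-.055,.166],[-.09,-.057,.166],[-.09,-.057,.176],[-.2,-.057,.18],[-.25,-.15,.2],[-.3,-.2,.3]):print(P,*clear(c2w(P),z,q,1.65)[:4])
E
python3 -m jog '[{"fingers":0.25,"dx":0,"dy":0,"dz":0,"rx":-0.077,"ry":0,"rz":-0.092},{"fingers":0.25,"dx":0,"dy":0,"dz":0,"rx":0,"ry":0.086,"rz":0},{"fingers":0.25,"dx":0,"dy":0,"dz":0,"rx":0,"ry":0.086,"rz":0},{"fingers":0.25,"dx":0,"dy":0,"dz":0,"rx":0,"ry":0,"rz":0}]'
python3 - <<'E'
from clr import *
from scipy.spatial.transform import Rotation as R
s=robot.state();M=R.from_quat(np.r_[s["ee_rot"][1:],s["ee_rot"][0]]).as_matrix()
M[:2]=Rz.T@M[:2];print(np.round(M,3),w2c(s["eef_pos"]),np.round(s["joints"],2))
E
```

```text
[-0.202, -0.053, 0.327] {'fore': (172, 314), 'wrist': (160, 287), 'tool': (162, 53)} [ 0.43 -0.59 -0.49  0.13] 0.0 [-403.  114.  539.]
[-0.202, -0.053, 0.25] {'fore': (97, 276), 'wrist': (81, 236), 'tool': (162, 63)} [ 0.42 -0.61 -0.64  0.14] 0.0 [-406.  112.  460.]
[-0.202, -0.053, 0.166] {'fore': (26, 252), 'wrist': (-2, 195), 'tool': (162, 104)} [ 0.42 -0.59 -0.79  0.15] 0.0 [-410.  110.  373.]
[-0.15, -0.055, 0.166] {'fore': (25, 194), 'wrist': (0, 147), 'tool': (160, 59)} [ 0.37 -0.41 -0.67  0.13] 0.0 [-349.  112.  379.]
[-0.09, -0.057, 0.166] {'fore': (25, 130), 'wrist': (7, 96), 'tool': (160, 7)} [ 0.33 -0.22 -0.51  0.1 ] 0.0 [-281.  114.  384.]
[-0.09, -0.057, 0.176] {'fore': (33, 134), 'wrist': (17, 102), 'tool': (160, 2)} [ 0.33 -0.23 -0.5   0.1 ] 0.0 [-280.  114.  394.]
[-0.2, -0.057, 0.18] {'fore': (39, 250), 'wrist': (12, 198), 'tool': (165, 95)} [ 0.41 -0.59 -0.76  0.14] 0.0 [-405.  108.  389.]
[-0.25, -0.15, 0.2] {'fore': (130, 265), 'wrist': (92, 253), 'tool': (262, 129)} [ 0.16 -0.66 -0.71 -0.02] 0.0 [-403.   29.  440.]
[-0.3, -0.2, 0.3] {'fore': (248, 342), 'wrist': (225, 345), 'tool': (316, 156)} [-0.01 -0.7  -0.51 -0.11] 0.0 [-423.  -22.  557.]
time: 10.05
eef_pos: [0.5078, -0.0188, 0.3293]
ee_rot: [0.256, -0.085, 0.963, 0.023]
wrist_force: [-0.6, -0.8, 0.5]
gripper_width: 0.0641
grip_force: 0.0
[[-0.863 -0.107  0.493]
 [-0.093  0.994  0.054]
 [-0.496  0.001 -0.868]] [-0.19939442 -0.05250556  0.32933579] [ 0.43 -0.59 -0.49  0.13 -1.17 -1.84]
```

```bash
python3 -m jog '[{"fingers":0.25,"dx":4.3,"dy":-0.8,"dz":17.5,"rx":0,"ry":0,"rz":0},{"fingers":0.25,"dx":4.3,"dy":-0.8,"dz":17.5,"rx":0,"ry":0,"rz":0},{"fingers":0.25,"dx":4.3,"dy":-0.8,"dz":17.5,"rx":0,"ry":0,"rz":0},{"fingers":0.25,"dx":4.3,"dy":-0.8,"dz":17.5,"rx":0,"ry":0,"rz":0},{"fingers":0.25,"dx":4.3,"dy":-0.8,"dz":17.5,"rx":0,"ry":0,"rz":0},{"fingers":0.25,"dx":4.3,"dy":-0.8,"dz":17.5,"rx":0,"ry":0,"rz":0},{"fingers":0.25,"dx":4.3,"dy":-0.8,"dz":17.5,"rx":0,"ry":0,"rz":0},{"fingers":0.25,"dx":4.3,"dy":-0.8,"dz":17.5,"rx":0,"ry":0,"rz":0},{"fingers":0.25,"dx":0,"dy":0,"dz":0,"rx":0,"ry":0,"rz":0},{"fingers":0.25,"dx":0,"dy":0,"dz":0,"rx":0,"ry":0,"rz":0}]'
python3 - <<'E'
from clr import *
a=robot.capture("scene");b=robot.capture("wrist")
cv2.imwrite("pics/s5.png",np.hstack([cv2.resize(a,(400,300)),cv2.resize(b,(400,300))])[:,:,::-1])
s=robot.state();print(w2c(s["eef_pos"]),np.round(s["joints"],2))
E
```

```text
time: 10.88
eef_pos: [0.5467, -0.0185, 0.1885]
ee_rot: [0.257, -0.086, 0.962, 0.023]
wrist_force: [0.4, 0.6, 1.2]
gripper_width: 0.0645
grip_force: 0.0
[-0.16008976 -0.05465776  0.19090391] [ 0.39 -0.47 -0.67  0.14 -0.86 -1.84]
```

View pics/s5.png

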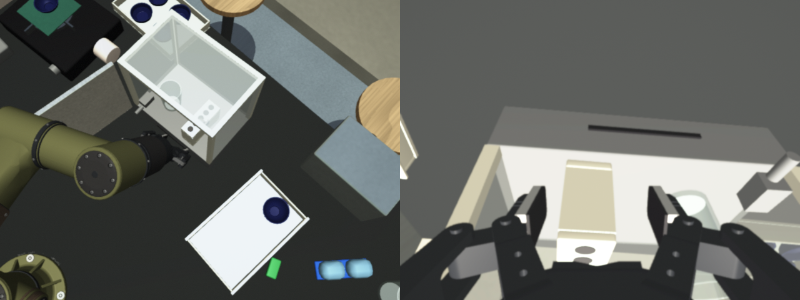

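The rack, at (588,200) in the right half, lies centred between the fingers. The door is still open and the arm is clear. Going in and closing.

```bash
python3 -m jog '[{"fingers":0.25,"dx":-8,"dy":-1.7,"dz":9,"rx":0,"ry":0,"rz":0},{"fingers":0.25,"dx":-8,"dy":-1.7,"dz":9,"rx":0,"ry":0,"rz":0},{"fingers":0.25,"dx":-8,"dy":-1.7,"dz":9,"rx":0,"ry":0,"rz":0},{"fingers":0.25,"dx":-8,"dy":-1.7,"dz":9,"rx":0,"ry":0,"rz":0},{"fingers":0.25,"dx":-8,"dy":-1.7,"dz":9,"rx":0,"ry":0,"rz":0},{"fingers":0.25,"dx":-8,"dy":-1.7,"dz":9,"rx":0,"ry":0,"rz":0},{"fingers":0.25,"dx":0,"dy":0,"dz":0,"rx":0,"ry":0,"rz":0}]'; python3 -m jog '[{"fingers":0.4,"dx":0,"dy":0,"dz":0,"rx":0,"ry":0,"rz":0},{"fingers":0.45,"dx":0,"dy":0,"dz":0,"rx":0,"ry":0,"rz":0},{"fingers":0.5,"dx":0,"dy":0,"dz":0,"rx":0,"ry":0,"rz":0},{"fingers":1,"dx":0,"dy":0,"dz":0,"rx":0,"ry":0,"rz":0},{"fingers":1,"dx":0,"dy":0,"dz":0,"rx":0,"ry":0,"rz":0},{"fingers":1,"dx":0,"dy":0,"dz":0,"rx":0,"ry":0,"rz":0},{"fingers":1,"dx":0,"dy":0,"dz":0,"rx":0,"ry":0,"rz":0},{"fingers":1,"dx":0,"dy":0,"dz":0,"rx":0,"ry":0,"rz":0}]'
python3 - <<'E'
from clr import *
s=robot.state();print(w2c(s["eef_pos"]),np.round(s["joints"],2))
E
```

```text
time: 11.57
eef_pos: [0.6173, -0.0161, 0.1673]
ee_rot: [0.258, -0.086, 0.962, 0.023]
wrist_force: [-0.3, 0.3, 1.0]
gripper_width: 0.0641
grip_force: 0.0
time: 12.23
eef_pos: [0.6162, -0.0163, 0.1681]
ee_rot: [0.259, -0.086, 0.962, 0.023]
wrist_force: [-4.8, -0.8, 5.9]
gripper_width: 0.0451
grip_force: 60.5
[-0.09113871 -0.05749348  0.16812812] [ 0.33 -0.24 -0.53  0.11 -0.76 -1.79]
```

```bash
python3 -m jog '[{"fingers":1,"dx":-2,"dy":0,"dz":-3.5,"rx":0,"ry":0,"rz":0},{"fingers":1,"dx":-2,"dy":0,"dz":-3.5,"rx":0,"ry":0,"rz":0},{"fingers":1,"dx":0,"dy":0,"dz":0,"rx":0,"ry":0,"rz":0},{"fingers":1,"dx":8.7,"dy":1,"dz":-5,"rx":0,"ry":0,"rz":0},{"fingers":1,"dx":17.3,"dy":2,"dz":-10,"rx":0,"ry":0,"rz":0},{"fingers":1,"dx":16.3,"dy":2,"dz":-12,"rx":0,"ry":0,"rz":0},{"fingers":1,"dx":15.8,"dy":2,"dz":-12.5,"rx":0,"ry":0,"rz":0},{"fingers":1,"dx":15.8,"dy":2,"dz":-12.5,"rx":0,"ry":0,"rz":0},{"fingers":1,"dx":15.8,"dy":2,"dz":-12.5,"rx":0,"ry":0,"rz":0},{"fingers":1,"dx":15.8,"dy":2,"dz":-12.5,"rx":0,"ry":0,"rz":0},{"fingers":1,"dx":15.8,"dy":2,"dz":-12.5,"rx":0,"ry":0,"rz":0},{"fingers":1,"dx":15.8,"dy":2,"dz":-12.5,"rx":0,"ry":0,"rz":0},{"fingers":1,"dx":0,"dy":0,"dz":0,"rx":0,"ry":0,"rz":0},{"fingers":1,"dx":0,"dy":0,"dz":0,"rx":0,"ry":0,"rz":0}]'
python3 - <<'E'
from clr import *
a=robot.capture("scene");b=robot.capture("wrist")
cv2.imwrite("pics/s6.png",np.hstack([cv2.resize(a,(400,300)),cv2.resize(b,(400,300))])[:,:,::-1])
s=robot.state();print(w2c(s["eef_pos"]),np.round(s["joints"],2))
E
```

```text
time: 13.4
eef_pos: [0.4456, -0.0293, 0.195]
ee_rot: [0.259, -0.086, 0.962, 0.024]
wrist_force: [1.6, 0.1, -1.5]
gripper_width: 0.0441
grip_force: 60.2
[-0.2618237  -0.05873367  0.19404393] [ 0.49 -0.86 -0.89  0.18 -1.04 -1.93]
```

View pics/s6.png

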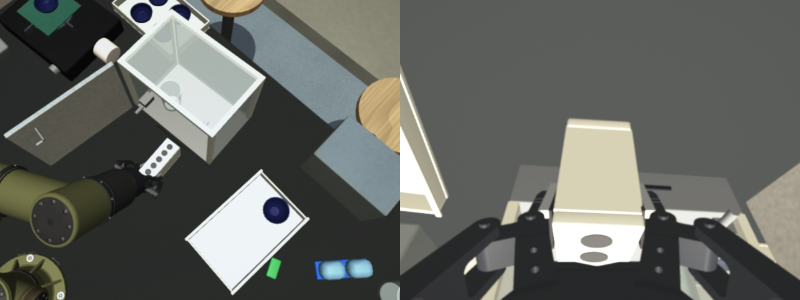

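The rack is held upright in front of the cabinet at (160,157), the door is open and the beaker is in place. Rotating to the tray's yaw and carrying it over.

```bash
python3 -m jog '[{"fingers":1,"dx":0,"dy":-8,"dz":0,"rx":0.03,"ry":0,"rz":0.052},{"fingers":1,"dx":0,"dy":-16,"dz":0,"rx":0.03,"ry":0,"rz":0.052},{"fingers":1,"dx":0,"dy":-16,"dz":0,"rx":0.03,"ry":0,"rz":0.052},{"fingers":1,"dx":0,"dy":-16,"dz":0,"rx":0.03,"ry":0,"rz":0.052},{"fingers":1,"dx":-2,"dy":-25,"dz":1.2,"rx":0,"ry":0,"rz":0},{"fingers":1,"dx":-2,"dy":-25,"dz":1.2,"rx":0,"ry":0,"rz":0},{"fingers":1,"dx":-2,"dy":-25,"dz":1.2,"rx":0,"ry":0,"rz":0},{"fingers":1,"dx":-2,"dy":-25,"dz":1.2,"rx":0,"ry":0,"rz":0},{"fingers":1,"dx":-2,"dy":-25,"dz":1.2,"rx":0,"ry":0,"rz":0},{"fingers":1,"dx":-2,"dy":-25,"dz":1.2,"rx":0,"ry":0,"rz":0},{"fingers":1,"dx":-2,"dy":-25,"dz":1.2,"rx":0,"ry":0,"rz":0},{"fingers":1,"dx":-2,"dy":-25,"dz":1.2,"rx":0,"ry":0,"rz":0},{"fingers":1,"dx":-2,"dy":-15,"dz":1.2,"rx":0,"ry":0,"rz":0},{"fingers":1,"dx":0,"dy":0,"dz":0,"rx":0,"ry":0,"rz":0},{"fingers":1,"dx":0,"dy":0,"dz":0,"rx":0,"ry":0,"rz":0}]'
python3 - <<'E'
from clr import *
from scipy.spatial.transform import Rotation as R
s=robot.state();M=R.from_quat(np.r_[s["ee_rot"][1:],s["ee_rot"][0]]).as_matrix();print(np.round(M,3))
a=robot.capture("scene");b=robot.capture("wrist")
cv2.imwrite("pics/s7.png",np.hstack([a[150:450,150:550],cv2.resize(b,(400,300))])[:,:,::-1])
cv2.imwrite("pics/w7.png",b[:,:,::-1])
E
```

```text
time: 14.75
eef_pos: [0.4575, -0.3023, 0.192]
ee_rot: [0.256, 0.032, 0.966, -0.008]
wrist_force: [0.2, 0.3, -2.0]
gripper_width: 0.0447
grip_force: 60.9
[[-0.866  0.065  0.495]
 [ 0.057  0.998 -0.031]
 [-0.496  0.001 -0.868]]
```

View pics/s7.png

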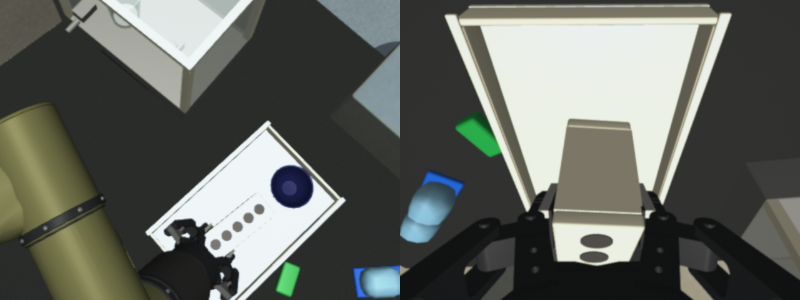

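The rack is over the tray, with its holes from (365,394) to (409,359) in full scene pixels and the dish beyond its far end. I'll check the gap to the dish before lowering.

Run:
```python
from clr import *
c,s=np.cos(-.0568),np.sin(-.0568);Q=np.array([[c,-s],[s,c]])
for p in((365,394),(377,384),(387,376),(398,367),(409,359)):
    w=bp("scene",p,.166);print(np.round(1000*w),np.round(Q.T@(1000*w[:2]-[564.75,-315.25])))
# image tilt: wrist picture bottom near edge vs top near edge corners -> rack near-face plane
s=robot.state();T=s["eef_pos"];k=robot.calibration("wrist");print(k["world_from_camera"][:3,3])
for n,p,z in(("bot",(569*1-400)*1.6,.086),):pass
for n,pts,z in(("bottom",[(271,192),(368,195)],.086),("top",[(248,338),(390,340)],.166),("top-face edge far?",[(248,358),(390,358)],.166)):
    print(n,[np.round(1000*bp("wrist",p,z)).tolist() for p in pts])
```

```text
[ 481. -306.  166.] [-84.   5.]
[ 505. -308.  166.] [-60.   3.]
[ 524. -311.  166.] [-40.   2.]
[ 547. -314.  166.] [-18.   0.]
[ 568. -318.  166.] [ 3. -3.]
[ 0.36196157 -0.29607316  0.21785367]
bottom [[464.0, -322.0, 86.0], [469.0, -279.0, 86.0]]
top [[450.0, -319.0, 166.0], [454.0, -282.0, 166.0]]
top-face edge far? [[461.0, -321.0, 166.0], [464.0, -281.0, 166.0]]
```

```bash
python3 -m jog '[{"fingers":1,"dx":6,"dy":0,"dz":10.4,"rx":0,"ry":0,"rz":0},{"fingers":1,"dx":6,"dy":0,"dz":10.4,"rx":0,"ry":0,"rz":0},{"fingers":1,"dx":6,"dy":0,"dz":10.4,"rx":0,"ry":0,"rz":0},{"fingers":1,"dx":6,"dy":0,"dz":10.4,"rx":0,"ry":0,"rz":0},{"fingers":1,"dx":6,"dy":0,"dz":10.4,"rx":0,"ry":0,"rz":0},{"fingers":1,"dx":4,"dy":0,"dz":7,"rx":0,"ry":0,"rz":0},{"fingers":1,"dx":2,"dy":0,"dz":3.5,"rx":0,"ry":0,"rz":0},{"fingers":1,"dx":0,"dy":0,"dz":0,"rx":0,"ry":0,"rz":0},{"fingers":1,"dx":0,"dy":0,"dz":0,"rx":0,"ry":0,"rz":0}]' | egrep 'pos|wrist'; for i in 1 2 3; do python3 -m jog '[{"fingers":1,"dx":1,"dy":0,"dz":1.7,"rx":0,"ry":0,"rz":0},{"fingers":1,"dx":0,"dy":0,"dz":0,"rx":0,"ry":0,"rz":0}]' | egrep 'pos|wrist'; done
```

```text
eef_pos: [0.4577, -0.3013, 0.1221]
wrist_force: [0.0, 0.2, -1.5]
eef_pos: [0.4578, -0.3013, 0.1204]
wrist_force: [-0.4, 0.7, -2.8]
eef_pos: [0.4575, -0.3012, 0.1179]
wrist_force: [-0.4, -0.1, -2.0]
eef_pos: [0.4574, -0.3011, 0.1156]
wrist_force: [0.2, 0.3, -2.8]
```

```bash
for i in 1 2 3 4; do python3 -m jog '[{"fingers":1,"dx":0.6,"dy":0,"dz":1,"rx":0,"ry":0,"rz":0},{"fingers":1,"dx":0,"dy":0,"dz":0,"rx":0,"ry":0,"rz":0}]' | egrep 'pos|wrist'; done
```

```text
eef_pos: [0.4574, -0.3012, 0.1145]
wrist_force: [1.1, -0.6, -2.0]
eef_pos: [0.4574, -0.3011, 0.1134]
wrist_force: [-0.4, -1.3, -2.2]
eef_pos: [0.4574, -0.3011, 0.1122]
wrist_force: [0.1, 0.1, -1.9]
eef_pos: [0.4576, -0.3013, 0.1117]
wrist_force: [0.6, -0.7, -0.5]
```

```bash
for i in 1 2; do python3 -m jog '[{"fingers":1,"dx":0.4,"dy":0,"dz":0.7,"rx":0,"ry":0,"rz":0},{"fingers":1,"dx":0,"dy":0,"dz":0,"rx":0,"ry":0,"rz":0},{"fingers":1,"dx":0,"dy":0,"dz":0,"rx":0,"ry":0,"rz":0}]' | egrep 'pos|wrist'; done
```

```text
eef_pos: [0.4579, -0.3014, 0.1114]
wrist_force: [-1.2, -0.5, 3.0]
eef_pos: [0.4581, -0.3015, 0.1113]
wrist_force: [-3.5, 1.9, 5.8]
```

```bash
python3 -m jog '[{"fingers":0.4,"dx":0,"dy":0,"dz":0,"rx":0,"ry":0,"rz":0},{"fingers":0.35,"dx":0,"dy":0,"dz":0,"rx":0,"ry":0,"rz":0},{"fingers":0.25,"dx":0,"dy":0,"dz":0,"rx":0,"ry":0,"rz":0},{"fingers":0.15,"dx":0,"dy":0,"dz":0,"rx":0,"ry":0,"rz":0},{"fingers":0.15,"dx":0,"dy":0,"dz":0,"rx":0,"ry":0,"rz":0},{"fingers":0.15,"dx":0,"dy":0,"dz":-8,"rx":0,"ry":0,"rz":0},{"fingers":0.15,"dx":0,"dy":0,"dz":-15,"rx":0,"ry":0,"rz":0},{"fingers":0.15,"dx":0,"dy":0,"dz":-25,"rx":0,"ry":0,"rz":0},{"fingers":0.15,"dx":0,"dy":0,"dz":-35,"rx":0,"ry":0,"rz":0},{"fingers":0.15,"dx":0,"dy":0,"dz":-35,"rx":0,"ry":0,"rz":0},{"fingers":0.15,"dx":0,"dy":0,"dz":-20,"rx":0,"ry":0,"rz":0},{"fingers":0.15,"dx":0,"dy":0,"dz":0,"rx":0,"ry":0,"rz":0},{"fingers":0.15,"dx":0,"dy":0,"dz":0,"rx":0,"ry":0,"rz":0}]'
python3 - <<'E'
from h import *
a=robot.capture("scene");b=robot.capture("wrist")
cv2.imwrite("pics/s8.png",np.hstack([cv2.resize(a,(400,300)),cv2.resize(b,(400,300))])[:,:,::-1])
E
```

```text
time: 18.35
eef_pos: [0.3885, -0.2971, 0.2315]
ee_rot: [0.26, 0.03, 0.965, -0.009]
wrist_force: [0.6, -0.5, -0.6]
gripper_width: 0.0726
grip_force: 0.0
```

View pics/s8.png

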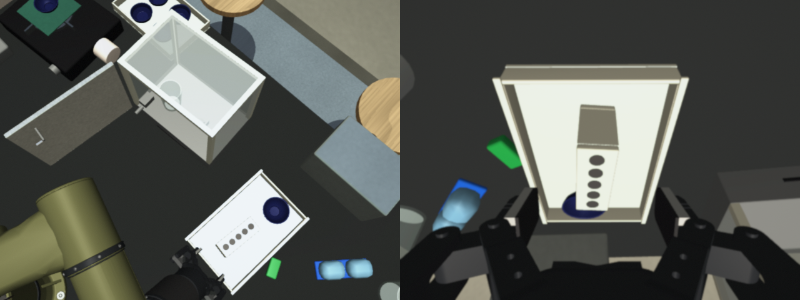

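The rack stands upright in the tray at (238,240), the dish and beaker are in place, and the gripper is clear. I'll check the door angle and then hand in.

Run:
```python
from clr import *
a=bp("scene",(190,102),.31);b=bp("scene",(8,218),.31)
d=Rz.T@(b-a)[:2];ang=np.arctan2(-d[0],-d[1]);print(a,b,ang,np.hypot(*d))
if ang>1.6: print(robot.sign_off())
```

```text
[0.5926244  0.18384998 0.31      ] [0.28508678 0.22737358 0.31      ] 1.7809855151784593 0.3106021456151347
the job is handed in; nothing more can be done
None
```

The job is handed in at about 18 s of the 64 s allowed: the door is wide open (about 1.7 rad), the rack stands upright on the tray floor, and the beaker and dish look untouched in the last picture.

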